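Find the cap that fits the storage jar

TASK

Only one of the two blue wing caps really fits the white jar held in the holder, and you can only tell by screwing them on: the right one turns clockwise all the way home, the wrong one comes to a hard stop about half-way. Leave the right cap screwed fully home on the jar and set the other one upright on the round wooden trivet, wholly on it. Feel for the stop and never force a cap against the jar, and do not disturb the salt shaker, the glass jar and the tumbler standing behind.

Things in the scene. Friction and masses are not known exactly. Their poses are not given: they have to be found in the camera images.
- jar: white round jar, 84 mm wide, clamped in a rubber holder 104 mm wide, fixed. Origin: on its axis at worktop height, z up. Neck 50 mm wide with a coarse thread 59 mm wide; rim 90 mm above the worktop. A cap fully home has its bar along x (line of the red beads) and its lower edge 72 mm above the worktop, against a hard end stop.
- jar_mouth (a point): centre of the jar's mouth, 90 mm above the worktop. A jammed cap in a firm grip builds up force fast: free turning takes under 0.15 N m of twist, 0.25 N m is a clear stop, and 80 N between cap and jar is forcing it.
- jar_blue (a point): blue bead on the jar's shoulder, 38 mm from the axis; another lies opposite. A cap goes down onto the thread only when centred to 1 mm with its bar along the line of the blue beads (to 6 degrees, either way round), 1.222 rad counter-clockwise (from above) of the red line. Its lugs then land in the thread with its lower edge 76.4 mm above the worktop; it has 1.6 mm of play upward.
- jar_red (a point): red bead on the jar's shoulder, 38 mm from the axis on its +x side; another lies opposite. Clockwise from blue to red, 1.222 rad, the thread draws a cap down evenly by 5 mm, onto the rim. The wrong cap meets a hard stop after 25 to 40 degrees; it comes off when turned back to the blue line and lifted.
- cap_a_grip (a point): Wing cap, 68 mm wide: round top 22 mm high, on it an upright grip bar 40 x 14 mm, 26 mm high; 48 mm in all, 40 to 85 g, stands open side down. This point: on its axis, 35 mm above its lower edge, 13 mm above the flat top. x along the bar's length, y across its 14 mm, z up. Same after half a turn. The two caps look alike; which one fits changes from start to start.
- cap_b_grip (a point): Wing cap, 68 mm wide: round top 22 mm high, on it an upright grip bar 40 x 14 mm, 26 mm high; 48 mm in all, 40 to 85 g, stands open side down. This point: on its axis, 35 mm above its lower edge, 13 mm above the flat top. x along the bar's length, y across its 14 mm, z up. Same after half a turn. The two caps look alike; which one fits changes from start to start.
- trivet: round brown wooden trivet lying fixed on the worktop, 171 mm diameter, flat top 12 mm above the worktop. Origin: centre of its underside
- salt_mid (a point): salt shaker, glass with a lilac cap, 60 mm diameter, 99 mm high, a bystander; point on its axis 50 mm up
- glass_jar_mid (a point): small clear glass jar with a glass lid, 77 mm diameter, 102 mm high, a bystander; point on its axis 50 mm up
- tumbler_mid (a point): drinking glass, 58 mm diameter, 78 mm high, a bystander; point on its axis 39 mm up

How it is judged (in metres and radians):
At the end, for the whole second after the job is handed in: One cap sits screwed home on the jar (within 4 mm of its axis and 1.5 mm of its lowest position, grip bar within 12 degrees of the red beads); the other stands upright (within 5 degrees) and flat on the trivet, its centre within 55 mm of the trivet's. Only the right cap can get home ((((horizontal distance between cap_a_grip and jar_mouth below 0.004 m and z of cap_a_grip in the frame of jar below 0.1085 m and angle between the x axis of cap_a_grip and the x axis of jar, either way round below 0.21 rad) and (horizontal distance between cap_b_grip and trivet below 0.055 m and z of cap_b_grip in the frame of trivet below 0.052 m and angle between cap_b_grip's own z axis and vertical below 0.1 rad)) or ((horizontal distance between cap_b_grip and jar_mouth below 0.004 m and z of cap_b_grip in the frame of jar below 0.1085 m and angle between the x axis of cap_b_grip and the x axis of jar, either way round below 0.21 rad) and (horizontal distance between cap_a_grip and trivet below 0.055 m and z of cap_a_grip in the frame of trivet below 0.052 m and angle between cap_a_grip's own z axis and vertical below 0.1 rad)))); the robot touches nothing.
It fails at once if a cap is forced against the jar (over 80 N) (contact force between any of cap_a, cap_b and jar above 80 N).
It fails at once if a bystander (salt shaker, glass jar, tumbler) is moved by more than 30 mm (distance of any of salt_mid, glass_jar_mid, tumbler_mid from where it was at the start of the episode above 0.03 m).
It also fails if it takes over 72 s, if anything falls off the work surface, if the arm or the gripper's body presses on something with over 40 N, if the wrist force passes 120 N, or if a joint passes its speed limit or range.

ROBOT

A 6-joint arm with a two-finger parallel gripper is mounted at the origin on a cart in front of the work surface, level with it; the furniture and walls round the work are solid. World frame = base frame: x ahead of the robot, y to its left, z up, the work surface at z = 0. Lengths are in mm, angles in rad, forces in N, time in s.
With the tool pointing down it reaches from about 300 to 775 mm from the base axis. Payload 14.6 kg.
Tool frame: the origin (TCP) lies at the centre of the arm's flange, where the gripper is bolted on; the fingertips stand 199 mm ahead of it and the grasp point (between the pads) lies 180 mm ahead of it; z points along the fingers, y is the line along which they close (so a half turn about z gives the same grasp; the last joint's range is limited). The gripper opens to 94 mm and grips with 3 to 60 N. Pads are 16 mm wide; open, the fingers measure 119 mm over their backs; the gripper's body (75 mm by 177 mm) begins 78 mm behind the grasp point.
Start: joints at [-1.341, 0.3, 1.521, -0, 1.321, -0.067], TCP at [160.847, -525.946, 404.646] pointing down, gripper open.
Joint ranges: [-3.03, 3.03], [-0.79, 2.21], [0.23, 2.52], [-1.04, 4.18], [0, 3.07], [-2.55, 2.55]. Speed limits (rad/s): [2.22, 2.22, 2.57, 3.14, 3.14, 3.14].

INTERFACE

Orientations are given as [roll, pitch, yaw] about the fixed x, y, z axes, in that order (R = Rz(yaw) Ry(pitch) Rx(roll)).
In Python, from cell import manip, optics, workorder gives the robot as it stands.
- The arm moves only by the tool step_arm, never from a script. Its argument "increments" is a list that holds one entry, the list of rows, each a list of 7 numbers: the turn, a rotation vector about the tool's x, y, z as a fraction of full scale, then the shift along the tool's x, y, z as a fraction of full scale, then the closure, from -1 (fully open) to 1 (shut). In form: [[[wx, wy, wz, tx, ty, tz, fingers], ...]]. A call has 1 to 5 rows; each row shifts and turns the commanded pose from where the row before left it, along the tool's axes as they then stand; what a row does not reach is not made up. Full scale, the value 1, is 40 mm for a shift and 45 degrees for a turn. A row lasts 1/10 s, in which the tool goes at most 50 mm and 8.59 degrees, less where a joint would pass 70% of its speed; a pose out of reach is approached as far as the arm can. A call with a number of a shift or a turn outside -1 to 1 is refused whole. A call with a gripper value outside its range is refused whole. The fingers move at their own pace and stop on an object; "newtons" is the grip in N (left out, the last holds). Time passes only in rows, so rows that do not move let the fingers close. It gives the time, the measured TCP pose, the force, the opening and the grip force at its end, in the units of the state.
- manip.read_state(): the state, without advancing time (a new reading comes with each control period).
- optics.camera(name): name is "scene" or "top" or "wrist"; returns a dict with "frame" (400x640x3 uint8, red, green, blue), "range_z" (400x640 float32, mm along the optical axis (not along the pixel's ray), 0 where there is no reading), "mtx" (3x3 intrinsics, pixels), "distortion" ([k1, k2, p1, p2, k3] as OpenCV has them; the pictures are not rectified), "cam_to_world" (4x4, takes a point from camera to world coordinates). Camera axes: x right, y down, z forward; pixel columns grow to the right and rows downward; lengths in mm; the calibration is good to about 2 mm. A picture is of the moment at which its call begins.
- workorder.sign_off(): hands the job in; it is judged then, once.
The state is a dict: "clock": time; "joints": joint angles; "qd": joint speeds; "effort": joint torques, N m; "eef_pos": TCP position; "eef_rot": TCP orientation; "wrist_force": force on the tool from outside, world axes, zero at the start; "moment": the same for the moment, N m; "finger_gap": finger opening in mm; "finger_force": force on a finger pad.
Only numpy, scipy, OpenCV 4.12 (cv2) and the standard library are available. Lean on these libraries where they do the work, as an engineer would, in place of code of your own. Each camera call takes 0.05 s, during which the arm holds its last target. There are 200 camera calls.

## Working session

There is one attempt and no reset: what is moved stays moved. The work goes in short steps, Python scripts to look and compute and a tool call to move; the robot and the scene stay as the last step left them, time stands still between calls to the robot, and variables do not carry over. Pictures are saved under pics/ and viewed, at most 10 in all, crops included, and the job is handed in when it is done.

Besides the shell and the picture viewer there is one more tool, called after "Emit:" as name(argument=value, ...), one argument or row to a line, values as JSON. step_arm: Moves the arm, as the interface text tells. Its arguments: {"type":"object","properties":{"increments":{"type":"array","items":{"type":"array","items":{"type":"array","items":{"type":"number"}}}},"newtons":{"type":"number"}},"required":["increments"]}

```bash
ls; mkdir -p pics
python3 - <<'E'
from cell import manip, optics, workorder
import cv2,pickle,numpy as np
print(manip.read_state())
d={}
for n in ["scene","top"]:
    c=optics.camera(n); d[n]=c
    cv2.imwrite(f"pics/{n}0.png",c["frame"][:,:,::-1]); print(n,c["mtx"].tolist(),c["distortion"],np.round(c["cam_to_world"],3).tolist())
pickle.dump(d,open("d0.pkl","wb"))
E
```

```text
pics
{'clock': 0.0, 'joints': array([-1.34060142e+00,  3.00429605e-01,  1.52158258e+00,  1.06835915e-05,
        1.32067619e+00, -6.66099818e-02]), 'qd': array([-0.00037139, -0.00039346, -0.00133839,  0.00113974, -0.00018282,
        0.000266  ]), 'effort': array([-7.77921869e-04, -5.31808770e+01, -3.52731442e+01,  7.08282413e-02,
        2.46154441e-02, -1.17549002e-04]), 'eef_pos': array([ 160.84022843, -525.91603047,  404.10833376]), 'eef_rot': array([-3.14050005e+00, -8.32572735e-05,  2.96802191e-01]), 'wrist_force': array([-0.00782105, -0.35066213, -0.02396594]), 'moment': array([-0.00181437, -0.02771194,  0.03196522]), 'finger_force': 0.0, 'finger_gap': 94.11265619057183}
scene [[373.26187449824687, 0.0, 313.65406050504834], [0.0, 373.26187449824687, 205.6561051806582], [0.0, 0.0, 1.0]] [-0.05034891  0.          0.          0.          0.        ] [[-0.745, -0.53, 0.406, 118.19], [-0.667, 0.594, -0.449, 451.639], [-0.003, -0.605, -0.796, 932.72], [0.0, 0.0, 0.0, 1.0]]
top [[444.1304595059461, 0.0, 322.2592337442921], [0.0, 444.1304595059461, 204.38217827193222], [0.0, 0.0, 1.0]] [-0.10869971  0.          0.          0.          0.        ] [[-0.028, -0.997, 0.078, 478.474], [-1.0, 0.028, -0.003, -42.297], [0.001, -0.078, -0.997, 1241.258], [0.0, 0.0, 0.0, 1.0]]
```

View pics/top0.png

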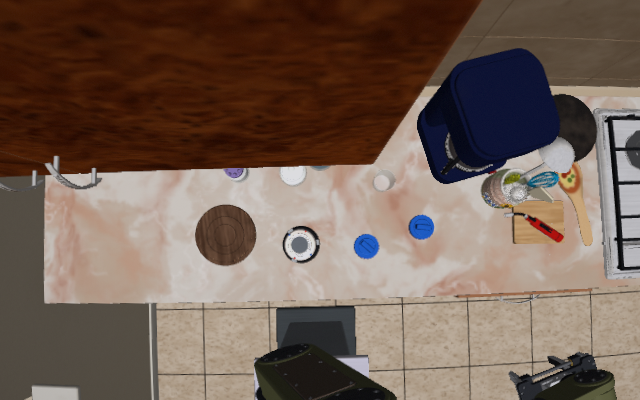

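View pics/scene0.png

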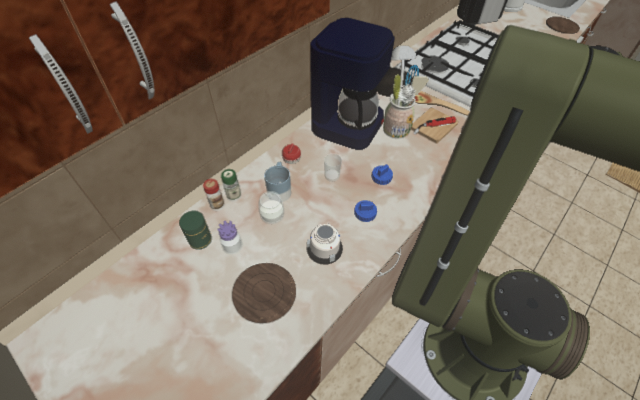

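The top view shows the trivet at (226,235), the jar at (301,244), and the blue caps at (366,246) and (421,227). The bystanders are near row 175, under the cupboard edge. The scene view agrees.

```bash
cat > h.py <<'E'
import cv2,numpy as np,pickle
from cell import manip, optics, workorder
from scipy.spatial.transform import Rotation as R
def ray(c,px,z):
    p=cv2.undistortPoints(np.array(px,float).reshape(-1,1,2),c["mtx"],c["distortion"])[:,0]
    M=c["cam_to_world"]; d=np.c_[p,np.ones(len(p))]@M[:3,:3].T; o=M[:3,3]
    return o+d*((z-o[2])/d[:,2])[:,None]
def cloud(c):
    h,w=c["range_z"].shape; v,u=np.mgrid[:h,:w]
    p=cv2.undistortPoints(np.stack([u,v],-1).reshape(-1,1,2).astype(float),c["mtx"],c["distortion"])[:,0]
    P=np.c_[p,np.ones(len(p))]*c["range_z"].reshape(-1,1); M=c["cam_to_world"]
    return (P@M[:3,:3].T+M[:3,3]).reshape(h,w,3)
def hsv(c): return cv2.cvtColor(c["frame"],cv2.COLOR_RGB2HSV)
def comps(m,amin=5):
    n,l,s,ce=cv2.connectedComponentsWithStats(m.astype(np.uint8))
    return [(s[i,4],ce[i],l==i) for i in range(1,n) if s[i,4]>=amin]
E
python3 - <<'E'
from h import *
d=pickle.load(open("d0.pkl","rb")); c=d["top"]; H=hsv(c); P=cloud(c)
blue=(H[...,0]>98)&(H[...,0]<118)&(H[...,1]>150)&(H[...,2]>120)
for a,ce,m in comps(blue,3):
    q=P[m]; print("blue",a,ce.round(1),ray(c,[ce],24)[0].round(1),"zmax",q[:,2].min().round(1),q[:,2].max().round(1))
    t=q[q[:,2]>36]
    if len(t)>8:
        w,v=np.linalg.eigh(np.cov(t[:,:2].T)); print("  bar",len(t),t.mean(0).round(1),np.arctan2(v[1,1],v[0,1]).round(3),np.sqrt(w).round(1))
g=np.zeros(blue.shape,bool)
V=(P[...,2]>8)&(P[...,2]<16)&(P[...,1]>100)&(P[...,1]<350)&(P[...,0]>250)&(P[...,0]<600)
for a,ce,m in comps(V,100): print("trivet",a,ce,ray(c,[ce],12)[0].round(1))
V=(P[...,2]>84)&(P[...,2]<96)&(P[...,0]>250)&(P[...,0]<500)
for a,ce,m in comps(V,20): print("jartop",a,ce,P[m].mean(0).round(1))
# jar crop + things higher than 30
V=(P[...,2]>25)&(P[...,2]<130)&(P[...,0]>250)&(P[...,0]<750)
for a,ce,m in comps(V,15): print("tall",a,ce.round(0),P[m].mean(0).round(0),P[m].min(0).round(0),P[m].max(0).round(0))
cs=d["scene"];Q=cloud(cs)
V=(Q[...,2]>25)&(Q[...,2]<140)&(Q[...,0]>250)&(Q[...,0]<800)&(abs(Q[...,1])<500)
for a,ce,m in comps(V,25): print("scene tall",a,ce.round(0),Q[m].mean(0).round(0),Q[m].min(0).round(0),Q[m].max(0).round(0))
V=Q[...,2]>130
m=c["range_z"]>0; q=P[m]; s=q[(q[:,2]>250)&(q[:,0]>350)&(q[:,1]>-150)]; print("cupboard",s.min(0),s.max(0))
E
```

```text
blue 3 [557.3 176. ] [ 635.6 -720.8   24. ] zmax 243.1 247.8
blue 452 [421.4 226.6] [ 504.  -317.6   24. ] zmax 13.0 1241.3
  bar 76 [ 502.7 -310.6   79.3] 1.651 [ 4.6 45.8]
blue 446 [365.9 245.8] [ 456.2 -162.6   24. ] zmax 11.9 1241.3
  bar 81 [ 455.3 -161.6   76.5] 1.267 [ 6.3 22. ]
trivet 2552 [225.16340125 234.69278997] [497.4 225.4  12. ]
jartop 346 [299.23121387 244.51445087] [465.7  16.3  87.8]
jartop 268 [ 22.07089552 283.22014925] [375.9 777.7  89.9]
tall 2209 [465. 170.] [ 653. -434.   69.] [ 547. -558.   25.] [ 750. -332.  130.]
tall 503 [581. 145.] [ 722. -796.   34.] [ 674. -847.   27.] [ 750. -733.   43.]
tall 1077 [620. 203.] [ 554. -906.   38.] [ 359. -985.   25.] [ 748. -886.   49.]
tall 467 [293. 175.] [650.  30.  75.] [626.  -5.  27.] [675.  68. 107.]
tall 53 [319. 167.] [672. -42.  52.] [670. -65.  25.] [679. -19.  87.]
tall 263 [236. 174.] [659. 181.  71.] [643. 158.  25.] [680. 211. 100.]
tall 208 [386. 179.] [ 635. -219.   57.] [ 602. -241.   25.] [ 659. -184.   82.]
tall 109 [520. 179.] [ 620. -576.   92.] [ 587. -593.   27.] [ 643. -543.  130.]
tall 206 [ 22
[... 832 characters left out ...]
.  67.] [626. -94.  25.] [752.  76. 104.]
scene tall 92 [383. 170.] [ 503. -309.   39.] [ 488. -331.   25.] [ 513. -289.   51.]
scene tall 237 [233. 186.] [792.  72.  70.] [786.  49.  26.] [800.  90. 110.]
scene tall 65 [216. 194.] [798. 130.  76.] [795. 120.  28.] [800. 139. 110.]
scene tall 116 [366. 206.] [ 455. -156.   40.] [ 440. -182.   25.] [ 483. -140.   52.]
scene tall 792 [194. 227.] [746. 247.  83.] [722. 209.  25.] [795. 277. 106.]
scene tall 504 [229. 236.] [663. 198.  70.] [643. 164.  25.] [697. 223. 102.]
scene tall 853 [324. 241.] [458.  34.  68.] [419. -16.  25.] [511.  64.  94.]
cupboard [ 552.1541384  -122.06336174  588.68510372] [ 588.9236989   459.05296221 1070.85140152]
```

Emit:
step_arm(
  increments=[
    [[0,0,0,0.98,-0.65,0,-1],[0,0,0,0.98,-0.65,0,-1],[0,0,0,0.98,-0.65,0,-1],[0,0,0,0.98,-0.65,0,-1],[0,0,0,0.98,-0.65,0,-1]],
  ],
)

```text
clock: 0.6
eef_pos: [311.0, -342.6, 404.5]
eef_rot: [-3.141, 0.0, 0.296]
wrist_force: [1.2, -0.8, 0.0]
finger_gap: 94.1
finger_force: 0.0
```

Emit:
step_arm(
  increments=[
    [[0,0,0,0.98,-0.65,0,-1],[0,0,0,0.98,-0.65,0,-1],[0,0,0,0.98,-0.65,0,-1],[0,0,0,0.98,-0.65,0,-1],[0,0,0,0,0,0,-1]],
  ],
)

```text
clock: 1.1
eef_pos: [431.9, -195.5, 404.4]
eef_rot: [-3.141, -0.0, 0.302]
wrist_force: [-0.0, -0.4, 0.1]
finger_gap: 94.0
finger_force: 0.0
```

Run:
```python
from h import *
s=manip.read_state();print(s["clock"],s["eef_pos"],s["eef_rot"],s["joints"].round(2))
c=optics.camera("wrist");pickle.dump(c,open("w1.pkl","wb"));cv2.imwrite("pics/w1.png",c["frame"][:,:,::-1]);print(c["cam_to_world"].round(2).tolist())
```

```text
1.1 [ 431.94335138 -195.47942141  404.38765291] [-3.14082546e+00 -2.08639138e-04  3.01805692e-01] [-0.5   0.13  1.73  0.    1.28  0.77]
[[0.3, -0.93, -0.24, 499.7], [-0.96, -0.29, -0.07, -175.17], [-0.0, 0.25, -0.97, 383.65], [0.0, 0.0, 0.0, 1.0]]
```

View pics/w1.png

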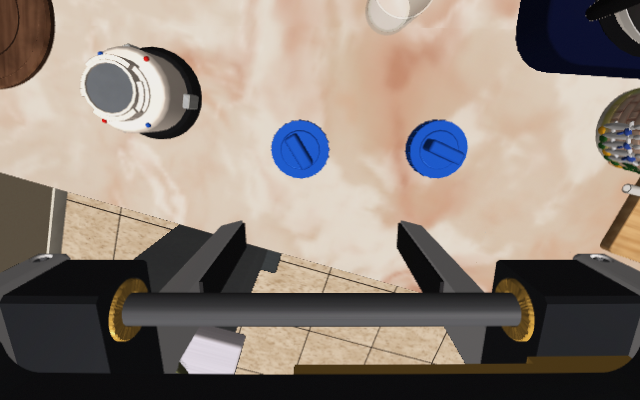

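The wrist view shows the near cap at (300,149), the far cap at (436,149) and the jar mouth at (108,86). The red beads are at about (146,59) and (104,121), and the blue ones at (148,125) and (100,53).

```bash
cat > meas.py <<'E'
from h import *
def caps(c):
    H=hsv(c);P=cloud(c)
    blue=(H[...,0]>100)&(H[...,0]<118)&(H[...,1]>120)&(H[...,2]>90)
    for a,ce,m in comps(blue,400):
        q=P[m]; 
        if abs(np.median(q[:,2])-22)>60 : continue
        z0=np.median(q[:,2])
        top=q[abs(q[:,2]-z0)<4]; (x,y),r=cv2.minEnclosingCircle(top[:,:2].astype(np.float32))
        t=q[(q[:,2]>z0+22)&(q[:,2]<z0+34)&(np.hypot(q[:,0]-x,q[:,1]-y)<30)]
        if len(t)<5: continue
        rr=cv2.minAreaRect(t[:,:2].astype(np.float32)); b=cv2.boxPoints(rr); e=max(b[1]-b[0],b[2]-b[1],key=np.linalg.norm)
        print("cap",a,ce.round(0),"flat z",z0.round(1),"ctr",np.round([x,y],1),"r",round(r,1),"| bar",len(t),np.round(rr[0],1),np.round(rr[1],1),"z",np.median(t[:,2]).round(1),"ang",np.arctan2(e[1],e[0]).round(3))
def beads(c):
    H=hsv(c);P=cloud(c); 
    for nm,m in [("red",((H[...,0]<6)|(H[...,0]>174))&(H[...,1]>150)),("blue",(H[...,0]>100)&(H[...,0]<125)&(H[...,1]>100))]:
        L=[]
        for a,ce,k in comps(m,3):
            q=np.median(P[k],0)
            if a<150 and np.hypot(q[0]-466,q[1]-15)<60 and 40<q[2]<90: L.append(q); print(nm,a,ce.round(1),q.round(1), ray(c,[ce],68)[0].round(1))
        if len(L)==2: d=L[1]-L[0]; print("  mid",((L[0]+L[1])/2).round(1),"len",np.linalg.norm(d[:2]).round(1),"ang",np.arctan2(d[1],d[0]).round(3))
E
python3 - <<'E'
from meas import *
c=pickle.load(open("w1.pkl","rb")); caps(c); beads(c)
P=cloud(c);m=(abs(P[...,2]-89)<5)&(np.hypot(P[...,0]-466,P[...,1]-15)<60)
q=P[m][:,:2].astype(np.float32);print("rim",len(q),cv2.minEnclosingCircle(q),np.median(P[m][:,2]))
# jar-axis edges: thread circle etc
E
```

```text
cap 2547 [300. 149.] flat z 21.9 ctr [ 456.7 -162.3] r 33.8 | bar 436 [ 456.3 -162.4] [39.7 13.5] z 46.8 ang 0.846
cap 2581 [438. 149.] flat z 21.9 ctr [ 504.3 -316.4] r 34.4 | bar 446 [ 504.4 -316.6] [38.9 14.1] z 46.8 ang 1.459
red 19 [145.8  58.2] [501.9   1.7  66.8] [502.    0.9  68. ]
red 11 [103.5 120.4] [431.7  33.1  67. ] [432.   32.2  68. ]
  mid [466.8  17.4  66.9] len 77.0 ang 2.72
blue 12 [99.6 52.9] [493.9  45.   67.4] [493.8  44.2  68. ]
blue 15 [147.9 124.7] [440.5 -10.   66.3] [440.8 -11.4  68. ]
  mid [467.2  17.5  66.9] len 76.7 ang -2.342
rim 3137 ((466.892822265625, 17.65633201599121), 29.96550178527832) 86.86667176692208
```

```bash
cat > plan.py <<'E'
import sys
from h import *
x,y,z,yaw=map(float,sys.argv[1:5])
s=manip.read_state();p=s["eef_pos"];Rm=R.from_euler("xyz",s["eef_rot"])
t=Rm.inv().apply(np.array([x,y,z])-p)/40
Rt=R.from_euler("xyz",[np.pi,0,yaw]); r=(Rm.inv()*Rt).as_rotvec()/(np.pi/4)
t2=Rt.inv().apply(np.array([x,y,z])-p)/40
print("clock",round(s["clock"],2),"pos",p.round(1),"rot",s["eef_rot"].round(3),"shift before turn",t.round(3),"turn",r.round(3),"shift after turn",t2.round(3),"j6",s["joints"][5].round(2),"F",s["wrist_force"].round(1),"M",s["moment"].round(2),"gap",s["finger_gap"].round(1))
E
python3 plan.py 456.5 -162.3 300 0.846
```

```text
Traceback (most recent call last):
  File "plan.py", line 8, in <module>
    print("clock",round(s["clock"],2),"pos",p.round(1),"rot",s["eef_rot"].round(3),"shift before turn",t.round(3),"turn",r.round(3),"shift after turn",t2.round(3),"j6",s["joints"][5].round(2),"F",s["wrist_force"].round(1),"M",s["moment"].round(2),"gap",s["finger_gap"].round(1))
                                                                                                                                                                                                                                                             ^^^^^^^^^^^^^^^^^^^^^
AttributeError: 'float' object has no attribute 'round'
```

```bash
sed -i 's/s\["finger_gap"\].round(1)/round(s["finger_gap"],1)/' plan.py; python3 plan.py 456.5 -162.3 300 0.846
```

```text
clock 1.15 pos [ 430.8 -197.2  404.3] rot [-3.141  0.     0.301] shift before turn [ 0.872 -0.642  2.608] turn [-0.001  0.    -0.694] shift after turn [ 1.079 -0.098  2.608] j6 0.76 F [-0.3 -0.5  0.3] M [-0.02  0.06 -0.02] gap 94.2
```

Emit:
step_arm(
  increments=[
    [[0,0,-0.174,0,0,0.65,-1],[0,0,-0.174,0,0,0.65,-1],[0,0,-0.173,0,0,0.65,-1],[0,0,-0.173,0,0,0.65,-1],[0,0,0,1,-0.09,0,-1]],
  ],
)

```text
clock: 1.65
eef_pos: [451.8, -169.2, 297.5]
eef_rot: [-3.137, 0.002, 0.844]
wrist_force: [0.1, -0.2, 0.4]
finger_gap: 94.2
finger_force: 0.0
```

Emit:
step_arm(
  increments=[
    [[0,0,0,0.08,0,0,-1],[0,0,0,0,0,0,-1]],
  ],
)

```text
clock: 1.85
eef_pos: [455.7, -164.8, 300.5]
eef_rot: [-3.141, 0.0, 0.842]
wrist_force: [1.0, -0.2, -0.3]
finger_gap: 94.1
finger_force: 0.0
```

```bash
python3 - <<'E'
from meas import *
c=optics.camera("wrist"); cv2.imwrite("pics/w2.png",c["frame"][:,:,::-1]); caps(c); beads(c)
E
python3 plan.py 456.5 -162.3 224 0.846
```

```text
cap 4515 [319. 196.] flat z 21.9 ctr [ 456.4 -161.8] r 34.1 | bar 829 [ 456.6 -162.3] [39.1 13.7] z 46.9 ang 0.831
cap 1075 [478. 267.] flat z 21.9 ctr [ 512.  -311.6] r 28.6 | bar 58 [ 511.4 -305.4] [ 3.5 15.2] z 46.6 ang -1.504
red 6 [81.  19.2] [430.2  33.   66.4] [430.7  31.7  68. ]
blue 47 [143.6  61.6] [440.5 -10.4  66.5] [440.9 -10.9  68. ]
clock 1.9 pos [ 455.5 -165.1  300.6] rot [-3.141  0.     0.841] shift before turn [ 0.069 -0.027  1.916] turn [-0.     0.    -0.006] shift after turn [ 0.069 -0.027  1.916] j6 0.31 F [ 0.5  1.2 -0.2] M [-0.06 -0.03  0.04] gap 93.9
```

Emit:
step_arm(
  increments=[
    [[0,0,0,0.07,-0.03,0.95,-1],[0,0,0,0,0,0.95,-1],[0,0,0,0,0,0,-1]],
  ],
  newtons=15,
)

```text
clock: 2.2
eef_pos: [455.3, -162.0, 221.3]
eef_rot: [-3.135, 0.002, 0.841]
wrist_force: [-0.5, -0.5, -1.0]
finger_gap: 94.0
finger_force: 0.0
```

Emit:
step_arm(
  increments=[
    [[0,0,0,0,0,0,1],[0,0,0,0,0,0,1],[0,0,0,0,0,0,1],[0,0,0,0,0,0,1],[0,0,0,0,0,0,1]],
  ],
  newtons=15,
)

```text
clock: 2.7
eef_pos: [456.9, -161.5, 225.3]
eef_rot: [3.141, -0.0, 0.842]
wrist_force: [-0.2, 0.1, 0.6]
finger_gap: 57.4
finger_force: 0.0
```

```bash
python3 plan.py 456.5 -162.3 224 0.846
```

```text
clock 2.7 pos [ 456.9 -161.5  225.3] rot [ 3.141 -0.     0.842] shift before turn [-0.022  0.005  0.033] turn [ 0.001 -0.    -0.005] shift after turn [-0.022  0.005  0.033] j6 0.31 F [-0.2  0.1  0.6] M [ 0.   -0.02 -0.01] gap 57.4
```

Emit:
step_arm(
  increments=[
    [[0,0,0,0,0,0.03,1],[0,0,0,0,0,0,1],[0,0,0,0,0,0,1],[0,0,0,0,0,0,1],[0,0,0,0,0,0,1]],
  ],
)

```text
clock: 3.2
eef_pos: [456.9, -161.5, 223.4]
eef_rot: [-3.142, -0.0, 0.842]
wrist_force: [-0.1, 0.1, -0.3]
finger_gap: 17.4
finger_force: 0.0
```

Emit:
step_arm(
  increments=[
    [[0,0,0,0,0,0,1],[0,0,0,0,0,0,1],[0,0,0,0,0,0,1]],
  ],
)

```text
clock: 3.5
eef_pos: [456.8, -161.5, 223.4]
eef_rot: [-3.142, 0.0, 0.842]
wrist_force: [0.6, -0.4, 0.7]
finger_gap: 13.8
finger_force: 15.0
```

```bash
python3 - <<'E'
from meas import *
c=optics.camera("wrist"); caps(c)
E
python3 plan.py 456.5 -162.3 224 0.846
```

```text
cap 5646 [321. 223.] flat z 21.9 ctr [ 457.  -161.9] r 34.1 | bar 1586 [ 461.3 -166.2] [38.9 25.8] z 46.9 ang 0.83
cap 3422 [508. 350.] flat z 22.4 ctr [ 501.  -314.4] r 30.9 | bar 503 [ 505.5 -305.5] [18.5 13.8] z 46.9 ang 1.431
clock 3.55 pos [ 456.8 -161.5  223.4] rot [ 3.142 -0.     0.842] shift before turn [-0.021  0.007 -0.014] turn [ 0.    -0.    -0.005] shift after turn [-0.021  0.007 -0.014] j6 0.31 F [0.2 0.5 0.3] M [ 0.02 -0.07 -0.02] gap 13.8
```

Emit:
step_arm(
  increments=[
    [[0,0,0,0,0,-0.9,1],[0,0,0,0,0,-1,1],[0,0,0,0,0,-1,1],[0,0,0,0.73,-0.67,-0.5,1],[0,0,0,0.73,-0.67,0,1]],
  ],
)

```text
clock: 4.05
eef_pos: [455.7, -81.8, 362.4]
eef_rot: [3.137, -0.002, 0.84]
wrist_force: [0.8, 0.3, -1.3]
finger_gap: 14.1
finger_force: 15.0
```

Emit:
step_arm(
  increments=[
    [[0,0,0,0,0,0,1],[0,0,0,0,0,0,1]],
  ],
)

```text
clock: 4.25
eef_pos: [455.7, -81.8, 359.5]
eef_rot: [3.141, 0.0, 0.843]
wrist_force: [-0.1, 0.5, -0.5]
finger_gap: 14.4
finger_force: 15.0
```

```bash
python3 - <<'E'
from meas import *
c=optics.camera("wrist"); cv2.imwrite("pics/w3.png",c["frame"][:,:,::-1]); beads(c)
P=cloud(c);m=(abs(P[...,2]-89)<5)&(np.hypot(P[...,0]-466,P[...,1]-15)<60)
q=P[m][:,:2].astype(np.float32);print("rim",len(q),cv2.minEnclosingCircle(q))
E
python3 plan.py 467 17.5 350 0.80
```

```text
red 22 [294.9  88.1] [501.9   2.1  66.6] [501.8   2.   68. ]
red 18 [210.5 117.2] [431.6  33.2  66.8] [432.1  32.8  68. ]
  mid [466.7  17.7  66.7] len 76.9 ang 2.725
blue 22 [251.1  54.1] [493.2  45.4  66.8] [493.2  45.1  68. ]
blue 21 [252.8 148.4] [440.1  -9.8  66.7] [440.3 -10.1  68. ]
  mid [466.6  17.8  66.7] len 76.6 ang -2.337
rim 4225 ((466.9110412597656, 17.932430267333984), 29.759662628173828)
clock 4.3 pos [455.8 -82.5 359.3] rot [-3.142  0.     0.842] shift before turn [ 2.052 -1.455  0.233] turn [-0.     0.     0.054] shift after turn [ 1.988 -1.54   0.233] j6 0.47 F [ 0.7 -0.2 -0.1] M [-0.01 -0.02 -0.02] gap 14.6
```

View pics/w3.png

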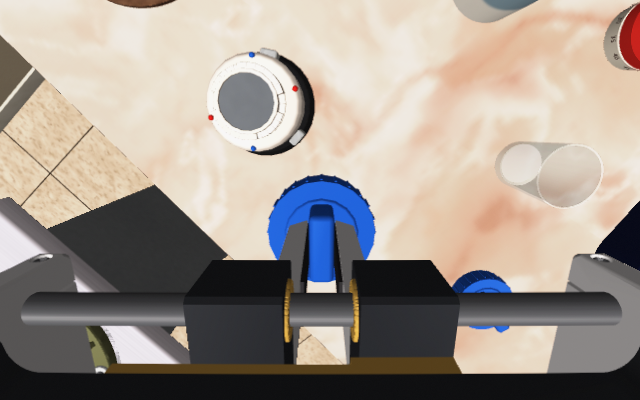

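The held cap is at (321,222), upright in the fingers. The jar mouth is at (247,101), with its beads around it.

Emit:
step_arm(
  increments=[
    [[0,0,0.05,0,0,0,1],[0,0,0,0.66,-0.51,0.2,1],[0,0,0,0.66,-0.51,0.25,1],[0,0,0,0.66,-0.51,0.25,1],[0,0,0,0,0,0,1]],
  ],
)

```text
clock: 4.8
eef_pos: [466.9, 18.7, 329.9]
eef_rot: [-3.139, 0.001, 0.804]
wrist_force: [0.6, 0.5, 0.2]
finger_gap: 13.6
finger_force: 15.0
```

Emit:
step_arm(
  increments=[
    [[0,0,0,0,0,0,1],[0,0,0,0,0,0,1]],
  ],
)

```text
clock: 5.0
eef_pos: [467.0, 16.1, 331.6]
eef_rot: [3.141, 0.0, 0.801]
wrist_force: [-0.3, -0.3, -0.4]
finger_gap: 14.1
finger_force: 15.0
```

```bash
python3 plan.py 467 17.8 310 0.803; python3 plan.py 467 17.8 310 0.803
```

```text
clock 5.0 pos [467.   16.1 331.6] rot [3.141 0.    0.801] shift before turn [ 0.032 -0.029  0.539] turn [ 0.     0.    -0.002] shift after turn [ 0.032 -0.029  0.539] j6 0.73 F [-0.3 -0.3 -0.4] M [-0.    0.01  0.02] gap 14.1
clock 5.0 pos [467.   16.1 331.6] rot [3.141 0.    0.801] shift before turn [ 0.032 -0.029  0.539] turn [ 0.     0.    -0.002] shift after turn [ 0.032 -0.029  0.539] j6 0.73 F [-0.3 -0.3 -0.4] M [-0.    0.01  0.02] gap 14.1
```

Emit:
step_arm(
  increments=[
    [[0,0,0,0.04,-0.03,0.25,1],[0,0,0,0,0,0.25,1],[0,0,0,0,0,0,1],[0,0,0,0,0,0,1]],
  ],
)

```text
clock: 5.4
eef_pos: [467.0, 19.0, 311.1]
eef_rot: [-3.141, 0.001, 0.802]
wrist_force: [-0.3, -0.2, -0.6]
finger_gap: 14.0
finger_force: 15.0
```

```bash
python3 plan.py 467.2 18 300 0.803
```

```text
clock 5.4 pos [467.   19.  311.1] rot [-3.141e+00  1.000e-03  8.020e-01] shift before turn [-0.015  0.021  0.277] turn [-0.001  0.001 -0.001] shift after turn [-0.015  0.021  0.277] j6 0.73 F [-0.3 -0.2 -0.6] M [-0.04 -0.01 -0.03] gap 14.0
```

Emit:
step_arm(
  increments=[
    [[0,0,0,-0.015,0.02,0.05,1],[0,0,0,0,0,0.05,1],[0,0,0,0,0,0,1]],
  ],
)

```text
clock: 5.7
eef_pos: [467.1, 18.2, 307.3]
eef_rot: [-3.141, 0.0, 0.803]
wrist_force: [0.2, -0.3, -0.6]
finger_gap: 13.7
finger_force: 15.0
```

```bash
python3 plan.py 467.2 18 300 0.803
```

```text
clock 5.7 pos [467.1  18.2 307.3] rot [-3.141  0.     0.803] shift before turn [-0.003  0.005  0.183] turn [-0.     0.    -0.001] shift after turn [-0.003  0.005  0.183] j6 0.73 F [ 0.2 -0.3 -0.6] M [-0.01 -0.04 -0.05] gap 13.7
```

Well centred; going down in small steps.

Emit:
step_arm(
  increments=[
    [[0,0,0,0,0,0.04,1],[0,0,0,0,0,0.04,1],[0,0,0,0,0,0,1]],
  ],
)

```text
clock: 6.0
eef_pos: [467.2, 18.3, 304.0]
eef_rot: [-3.141, 0.0, 0.803]
wrist_force: [0.2, -0.3, -0.6]
finger_gap: 13.6
finger_force: 15.0
```

```bash
python3 plan.py 467.2 18 300 0.803
```

```text
clock 6.0 pos [467.2  18.3 304. ] rot [-3.141  0.     0.803] shift before turn [-0.004  0.005  0.101] turn [-0.  0. -0.] shift after turn [-0.004  0.005  0.101] j6 0.73 F [ 0.2 -0.3 -0.6] M [-0.02  0.01 -0.01] gap 13.6
```

Emit:
step_arm(
  increments=[
    [[0,0,0,-0.004,0.005,0.04,1],[0,0,0,0,0,0,1]],
  ],
)

```text
clock: 6.2
eef_pos: [467.2, 18.0, 302.5]
eef_rot: [-3.141, 0.0, 0.803]
wrist_force: [0.2, 0.6, -1.1]
finger_gap: 14.0
finger_force: 15.0
```

Emit:
step_arm(
  increments=[
    [[0,0,0,0,0,0.03,1],[0,0,0,0,0,0,1]],
  ],
)

```text
clock: 6.4
eef_pos: [467.2, 18.0, 301.3]
eef_rot: [-3.141, 0.0, 0.803]
wrist_force: [0.2, 1.0, -1.0]
finger_gap: 13.8
finger_force: 15.0
```

```bash
python3 plan.py 467.2 18 300 0.803
```

```text
clock 6.4 pos [467.2  18.  301.3] rot [-3.141  0.     0.803] shift before turn [-0.001  0.     0.033] turn [-0.     0.    -0.001] shift after turn [-0.001  0.     0.033] j6 0.73 F [ 0.2  1.  -1. ] M [ 0.14  0.07 -0.02] gap 13.8
```

Emit:
step_arm(
  increments=[
    [[0,0,0,0,0,0.025,1],[0,0,0,0,0,0,1]],
  ],
)

```text
clock: 6.6
eef_pos: [467.2, 18.0, 300.3]
eef_rot: [-3.141, -0.0, 0.803]
wrist_force: [0.8, 1.0, -0.4]
finger_gap: 14.0
finger_force: 15.0
```

```bash
python3 plan.py 467.2 18 300 0.803
```

```text
clock 6.6 pos [467.2  18.  300.3] rot [-3.141 -0.     0.803] shift before turn [-0.001  0.001  0.009] turn [-0.    -0.    -0.001] shift after turn [-0.001  0.001  0.009] j6 0.73 F [ 0.8  1.  -0.4] M [ 0.2   0.02 -0.01] gap 14.0
```

Emit:
step_arm(
  increments=[
    [[0,0,0.08,0,0,0.008,1],[0,0,0.08,0,0,0.008,1],[0,0,0.08,0,0,0.007,1],[0,0,0,0,0,0,1]],
  ],
  newtons=20,
)

```text
clock: 7.0
eef_pos: [467.2, 18.0, 299.5]
eef_rot: [-3.142, -0.0, 0.613]
wrist_force: [0.5, 1.8, -1.1]
finger_gap: 14.3
finger_force: 20.0
```

```bash
python3 plan.py 467.2 18 295 -0.419
```

```text
clock 7.0 pos [467.2  18.  299.5] rot [-3.142 -0.     0.613] shift before turn [-0.001  0.     0.112] turn [-0.    -0.     1.314] shift after turn [-0.     0.001  0.112] j6 0.92 F [ 0.5  1.8 -1.1] M [ 0.24 -0.08 -0.02] gap 14.3
```

Emit:
step_arm(
  increments=[
    [[0,0,0.075,0,0,0.006,1],[0,0,0.075,0,0,0.006,1],[0,0,0.07,0,0,0.006,1],[0,0,0,0,0,0,1]],
  ],
)

```text
clock: 7.4
eef_pos: [467.2, 18.0, 298.8]
eef_rot: [3.142, -0.0, 0.442]
wrist_force: [-0.3, 0.5, -0.7]
finger_gap: 13.8
finger_force: 20.0
```

```bash
python3 plan.py 467.2 18 295 -0.419
```

```text
clock 7.4 pos [467.2  18.  298.8] rot [ 3.142 -0.     0.442] shift before turn [-0.    -0.     0.095] turn [ 0.    -0.     1.096] shift after turn [-0.001  0.     0.095] j6 1.09 F [-0.3  0.5 -0.7] M [0.2  0.08 0.04] gap 13.8
```

Turned 20.7° and still free. Feeling in small steps from here.

Emit:
step_arm(
  increments=[
    [[0,0,0.04,0,0,0.003,1],[0,0,0.04,0,0,0.003,1],[0,0,0,0,0,0,1]],
  ],
)

```text
clock: 7.7
eef_pos: [467.3, 18.0, 298.6]
eef_rot: [3.142, -0.0, 0.381]
wrist_force: [-0.0, 0.5, -1.2]
finger_gap: 13.9
finger_force: 20.0
```

```bash
python3 plan.py 467.2 18 295 -0.419
```

```text
clock 7.7 pos [467.3  18.  298.6] rot [ 3.142 -0.     0.381] shift before turn [-0.001 -0.     0.09 ] turn [-0.    -0.     1.018] shift after turn [-0.001  0.001  0.09 ] j6 1.15 F [-0.   0.5 -1.2] M [ 0.13 -0.1  -0.06] gap 13.9
```

Emit:
step_arm(
  increments=[
    [[0,0,0.04,0,0,0.003,1],[0,0,0.04,0,0,0.003,1],[0,0,0,0,0,0,1]],
  ],
)

```text
clock: 8.0
eef_pos: [467.2, 18.0, 298.3]
eef_rot: [-3.142, -0.0, 0.318]
wrist_force: [-1.4, 1.0, -0.3]
finger_gap: 13.9
finger_force: 20.0
```

```bash
python3 plan.py 467.2 18 295 -0.419
```

```text
clock 8.0 pos [467.2  18.  298.3] rot [-3.142 -0.     0.318] shift before turn [-0.001 -0.     0.083] turn [-0.    -0.     0.938] shift after turn [-0.001  0.     0.083] j6 1.21 F [-1.4  1.  -0.3] M [ 0.22  0.04 -0.01] gap 13.9
```

Emit:
step_arm(
  increments=[
    [[0,0,0.04,0,0,0.004,1],[0,0,0.04,0,0,0.004,1],[0,0,0,0,0,0,1]],
  ],
)

```text
clock: 8.3
eef_pos: [467.2, 18.0, 298.0]
eef_rot: [-3.142, 0.0, 0.255]
wrist_force: [0.0, 0.6, -1.2]
finger_gap: 13.7
finger_force: 20.0
```

```bash
python3 plan.py 467.2 18 295 -0.419
```

```text
clock 8.3 pos [467.2  18.  298. ] rot [-3.142  0.     0.255] shift before turn [-0.     0.     0.075] turn [-0.     0.     0.858] shift after turn [0.    0.    0.075] j6 1.28 F [ 0.   0.6 -1.2] M [0.25 0.07 0.02] gap 13.7
```

Emit:
step_arm(
  increments=[
    [[0,0,0.04,0,0,0.005,1],[0,0,0.04,0,0,0.005,1],[0,0,0,0,0,0,1]],
  ],
)

```text
clock: 8.6
eef_pos: [467.2, 18.0, 297.6]
eef_rot: [-3.142, -0.0, 0.192]
wrist_force: [-0.1, 0.1, -0.3]
finger_gap: 13.6
finger_force: 20.0
```

```bash
python3 plan.py 467.2 18 295 -0.419
```

```text
clock 8.6 pos [467.2  18.  297.6] rot [-3.142 -0.     0.192] shift before turn [-0.001  0.     0.065] turn [-0.    -0.     0.778] shift after turn [-0.     0.001  0.065] j6 1.34 F [-0.1  0.1 -0.3] M [0.21 0.05 0.05] gap 13.6
```

Emit:
step_arm(
  increments=[
    [[0,0,0.04,0,0,0.004,1],[0,0,0.04,0,0,0.004,1],[0,0,0,0,0,0,1]],
  ],
)

```text
clock: 8.9
eef_pos: [467.2, 18.0, 297.3]
eef_rot: [3.142, -0.0, 0.129]
wrist_force: [0.4, 1.3, -0.7]
finger_gap: 13.8
finger_force: 20.0
```

```bash
python3 plan.py 467.2 18 295 -0.419
```

```text
clock 8.9 pos [467.2  18.  297.3] rot [ 3.142 -0.     0.129] shift before turn [-0.001 -0.     0.058] turn [ 0.    -0.     0.698] shift after turn [-0.001  0.     0.058] j6 1.4 F [ 0.4  1.3 -0.7] M [ 0.13  0.02 -0.03] gap 13.8
```

Emit:
step_arm(
  increments=[
    [[0,0,0.04,0,0,0.004,1],[0,0,0.04,0,0,0.004,1],[0,0,0.03,0,0,0.002,1],[0,0,0,0,0,0,1]],
  ],
)

```text
clock: 9.3
eef_pos: [467.2, 18.0, 296.9]
eef_rot: [3.142, -0.0, 0.042]
wrist_force: [0.3, 0.6, -0.3]
finger_gap: 14.0
finger_force: 20.0
```

```bash
python3 plan.py 467.2 18 295 -0.419
```

```text
clock 9.3 pos [467.2  18.  296.9] rot [ 3.142 -0.     0.042] shift before turn [-0.001 -0.     0.048] turn [ 0.    -0.     0.587] shift after turn [-0.001  0.     0.048] j6 1.49 F [ 0.3  0.6 -0.3] M [0.24 0.07 0.01] gap 14.0
```

Past 43° with no stop, so this is the right cap. I'm screwing it on towards home.

Emit:
step_arm(
  increments=[
    [[0,0,0.1,0,0,0.008,1],[0,0,0.1,0,0,0.008,1],[0,0,0.1,0,0,0.008,1],[0,0,0.1,0,0,0.008,1],[0,0,0,0,0,0,1]],
  ],
)

```text
clock: 9.8
eef_pos: [467.3, 18.0, 295.6]
eef_rot: [-3.142, -0.0, -0.273]
wrist_force: [-0.9, 0.3, -0.5]
finger_gap: 13.9
finger_force: 20.0
```

```bash
python3 plan.py 467.2 18 295 -0.419
```

```text
clock 9.8 pos [467.3  18.  295.6] rot [-3.142 -0.    -0.273] shift before turn [-0.001 -0.     0.016] turn [-0.    -0.     0.186] shift after turn [-0.002 -0.     0.016] j6 1.8 F [-0.9  0.3 -0.5] M [ 0.09 -0.01 -0.02] gap 13.9
```

Emit:
step_arm(
  increments=[
    [[0,0,0.06,0,0,0.006,1],[0,0,0.06,0,0,0.005,1],[0,0,0,0,0,0,1]],
  ],
)

```text
clock: 10.1
eef_pos: [467.3, 18.0, 295.4]
eef_rot: [-3.141, -0.0, -0.365]
wrist_force: [0.2, 0.3, 3.0]
finger_gap: 14.0
finger_force: 20.0
```

```bash
python3 plan.py 467.2 18 295 -0.419
```

```text
clock 10.1 pos [467.3  18.  295.4] rot [-3.141 -0.    -0.365] shift before turn [-0.002  0.001  0.011] turn [-0.    -0.001  0.068] shift after turn [-0.002  0.001  0.011] j6 1.9 F [0.2 0.3 3. ] M [ 0.21  0.18 -0.06] gap 14.0
```

Emit:
step_arm(
  increments=[
    [[0,0,0.04,0,0,0,1],[0,0,0,0,0,0,1]],
  ],
)

```text
clock: 10.3
eef_pos: [467.3, 18.0, 295.4]
eef_rot: [-3.141, -0.0, -0.396]
wrist_force: [-2.1, -0.4, 3.9]
finger_gap: 14.1
finger_force: 20.0
```

```bash
python3 plan.py 467.2 18 295 -0.419
```

```text
clock 10.3 pos [467.3  18.  295.4] rot [-3.141 -0.    -0.396] shift before turn [-0.002  0.001  0.01 ] turn [-0.    -0.001  0.029] shift after turn [-0.001  0.001  0.01 ] j6 1.93 F [-2.1 -0.4  3.9] M [ 0.18  0.28 -0.03] gap 14.1
```

Emit:
step_arm(
  increments=[
    [[0,0,0.02,0,0,0,1],[0,0,0,0,0,0,1]],
  ],
)

```text
clock: 10.5
eef_pos: [467.2, 18.0, 295.4]
eef_rot: [-3.141, -0.0, -0.414]
wrist_force: [-2.3, 1.2, 5.5]
finger_gap: 13.8
finger_force: 20.0
```

```bash
python3 plan.py 467.2 18 295 -0.419
```

```text
clock 10.5 pos [467.2  18.  295.4] rot [-3.141 -0.    -0.414] shift before turn [-0.     0.001  0.01 ] turn [-0.    -0.     0.007] shift after turn [-0.     0.001  0.01 ] j6 1.94 F [-2.3  1.2  5.5] M [0.27 0.45 0.14] gap 13.8
```

Home: at the red line, lower edge at 72 mm, with the force rising gently. Releasing now.

Emit:
step_arm(
  increments=[
    [[0,0,0,0,0,0,-1],[0,0,0,0,0,0,-1],[0,0,0,0,0,0,-1],[0,0,0,0,0,0,-1],[0,0,0,0,0,0,-1]],
  ],
)

```text
clock: 11.0
eef_pos: [467.2, 18.0, 295.1]
eef_rot: [-3.142, 0.0, -0.415]
wrist_force: [-0.2, 0.1, 0.6]
finger_gap: 50.1
finger_force: 0.0
```

Emit:
step_arm(
  increments=[
    [[0,0,0,0,0,-0.5,-1],[0,0,0,0,0,-1,-1],[0,0,0,0,0,-1,-1],[0,0,0,0,0,0,-1],[0,0,0,0,0,0,-1]],
  ],
)

```text
clock: 11.5
eef_pos: [467.1, 18.0, 395.3]
eef_rot: [-3.141, -0.001, -0.415]
wrist_force: [-0.1, -0.3, -0.5]
finger_gap: 90.6
finger_force: 0.0
```

```bash
python3 - <<'E'
from meas import *
c=optics.camera("wrist"); cv2.imwrite("pics/w4.png",c["frame"][:,:,::-1])
H=hsv(c);P=cloud(c);b=(H[...,0]>100)&(H[...,0]<118)&(H[...,1]>120)&(H[...,2]>90)
q=P[b&(np.hypot(P[...,0]-467,P[...,1]-18)<60)]
for lo,hi in [(90,97),(116,123)]:
    t=q[(q[:,2]>lo)&(q[:,2]<hi)]
    if len(t)>5: rr=cv2.minAreaRect(t[:,:2].astype(np.float32));print(len(t),np.median(t[:,2]),rr,cv2.minEnclosingCircle(t[:,:2].astype(np.float32)))
E
python3 plan.py 504.3 -316.5 360 1.45
```

```text
3096 93.62658358486973 ((466.956298828125, 17.285099029541016), (66.33168029785156, 67.27976989746094), 77.11054229736328) ((467.33599853515625, 17.236928939819336), 34.06363296508789)
689 118.84044691844255 ((466.513671875, 17.05670928955078), (13.207755088806152, 39.201412200927734), 65.84549713134766) ((466.57293701171875, 17.031347274780273), 19.948400497436523)
clock 11.55 pos [467.1  18.  394.3] rot [ 3.141e+00  1.000e-03 -4.150e-01] shift before turn [4.223 7.278 0.858] turn [-1.000e-03  1.000e-03 -2.374e+00] shift after turn [-8.189  1.932  0.859] j6 1.95 F [-0.6  0.6 -1.3] M [ 0.02 -0.03  0.02] gap 92.7
```

View pics/w4.png

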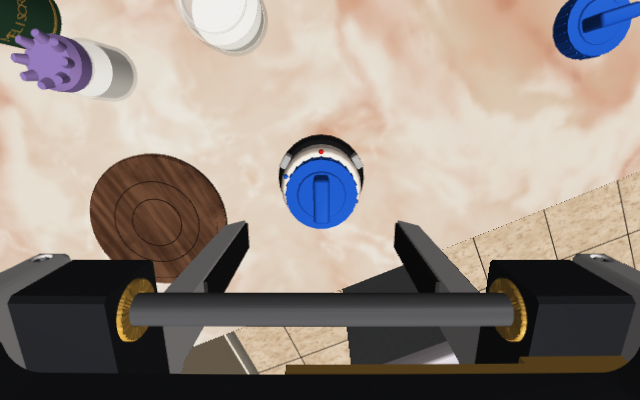

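The cap is seated: bar at (321,199), in line with the red bead, and its flat top 93.6 mm up. Next I'm checking the room for the gripper near the far cap and the coffee machine.

Run:
```python
from meas import *
d=pickle.load(open("d0.pkl","rb"))
for n,c in [("top",d["top"]),("scene",d["scene"]),("w1",pickle.load(open("w1.pkl","rb")))]:
    P=cloud(c); m=(c["range_z"]>0)&(P[...,2]>8)&(P[...,2]<420)&(P[...,0]>530)&(P[...,0]<660)&(P[...,1]>-420)&(P[...,1]<-245)
    q=P[m]; print(n,len(q))
    for x0 in range(530,660,20):
        k=q[(q[:,0]>=x0)&(q[:,0]<x0+20)]
        if len(k): print("  x",x0,"n",len(k),"ymax",k[:,1].max().round(),"z",k[:,2].min().round(),k[:,2].max().round())
c=optics.camera("wrist");P=cloud(c)
V=(abs(P[...,2]-12)<4)&(np.hypot(P[...,0]-497,P[...,1]-225)<110)
q=P[V][:,:2].astype(np.float32);print("trivet",len(q),cv2.minEnclosingCircle(q))
```

```text
top 1164
  x 530 n 35 ymax -299.0 z 9.0 26.0
  x 570 n 1 ymax -346.0 z 8.0 8.0
  x 610 n 55 ymax -378.0 z 9.0 58.0
  x 630 n 718 ymax -349.0 z 8.0 358.0
  x 650 n 355 ymax -356.0 z 15.0 360.0
scene 1128
  x 530 n 22 ymax -294.0 z 19.0 27.0
  x 610 n 56 ymax -375.0 z 10.0 57.0
  x 630 n 727 ymax -341.0 z 8.0 356.0
  x 650 n 323 ymax -348.0 z 10.0 358.0
w1 4977
  x 530 n 215 ymax -295.0 z 8.0 23.0
  x 610 n 839 ymax -376.0 z 8.0 56.0
  x 630 n 2656 ymax -346.0 z 8.0 158.0
  x 650 n 1267 ymax -354.0 z 8.0 110.0
trivet 12230 ((498.72198486328125, 227.3719940185547), 85.69305419921875)
```

Emit:
step_arm(
  increments=[
    [[0,0,0,0.53,0.91,0,-1],[0,0,0,0.53,0.91,0,-1],[0,0,0,0.53,0.91,0,-1],[0,0,0,0.53,0.91,0,-1],[0,0,0,0.53,0.91,0,-1]],
  ],
)

```text
clock: 12.1
eef_pos: [490.8, -193.1, 393.7]
eef_rot: [-3.141, 0.002, -0.415]
wrist_force: [0.8, 0.4, -1.0]
finger_gap: 94.2
finger_force: 0.0
```

Emit:
step_arm(
  increments=[
    [[0,0,0,0.53,0.91,0,-1],[0,0,0,0.53,0.91,0,-1],[0,0,0,0.5,0.9,0,-1],[0,0,-0.18,0,0,0,-1],[0,0,-0.18,0,0,0,-1]],
  ],
)

```text
clock: 12.6
eef_pos: [504.0, -317.3, 392.8]
eef_rot: [-3.14, 0.003, -0.128]
wrist_force: [1.1, 1.0, 0.0]
finger_gap: 93.9
finger_force: 0.0
```

Emit:
step_arm(
  increments=[
    [[0,0,-0.18,0,0,0,-1],[0,0,-0.18,0,0,0,-1],[0,0,-0.18,0,0,0,-1],[0,0,-0.18,0,0,0,-1],[0,0,-0.18,0,0,0,-1]],
  ],
)

```text
clock: 13.1
eef_pos: [504.2, -316.1, 393.4]
eef_rot: [-3.139, 0.001, 0.581]
wrist_force: [-0.2, -0.7, 0.3]
finger_gap: 94.0
finger_force: 0.0
```

Emit:
step_arm(
  increments=[
    [[0,0,-0.18,0,0,0,-1],[0,0,-0.18,0,0,0,-1],[0,0,-0.18,0,0,0,-1],[0,0,-0.18,0,0,0,-1],[0,0,-0.18,0,0,0,-1]],
  ],
)

```text
clock: 13.6
eef_pos: [504.2, -316.1, 393.4]
eef_rot: [-3.139, -0.001, 1.288]
wrist_force: [-0.7, -0.4, -0.6]
finger_gap: 93.6
finger_force: 0.0
```

Emit:
step_arm(
  increments=[
    [[0,0,-0.18,0,0,0.8,-1],[0,0,0,0,0,0.8,-1],[0,0,0,0,0,0,-1],[0,0,0,0,0,0,-1]],
  ],
)

```text
clock: 14.0
eef_pos: [504.3, -316.1, 330.9]
eef_rot: [-3.14, -0.001, 1.422]
wrist_force: [0.2, 0.8, 0.4]
finger_gap: 94.1
finger_force: 0.0
```

```bash
python3 - <<'E'
from meas import *
c=optics.camera("wrist"); caps(c)
E
python3 plan.py 504.4 -316.6 224 1.45
```

```text
cap 3679 [322. 192.] flat z 21.9 ctr [ 504.5 -316.5] r 34.3 | bar 660 [ 504.7 -317.2] [38.9 13.4] z 46.9 ang 1.427
clock 14.05 pos [ 504.4 -316.2  332.1] rot [3.141 0.    1.423] shift before turn [-1.000e-02  1.000e-03  2.701e+00] turn [ 0.001  0.    -0.035] shift after turn [-1.100e-02  2.000e-03  2.701e+00] j6 -0.47 F [ 1.1  0.1 -0.1] M [-0.04 -0.1   0.01] gap 94.0
```

Aligned. Descending to grip.

Emit:
step_arm(
  increments=[
    [[0,0,0,-0.01,0,1,-1],[0,0,0,0,0,1,-1],[0,0,0,0,0,0.68,-0.3],[0,0,0,0,0,0,1],[0,0,0,0,0,0,1]],
  ],
  newtons=20,
)

```text
clock: 14.55
eef_pos: [504.6, -316.8, 225.9]
eef_rot: [3.14, 0.001, 1.423]
wrist_force: [-0.0, -1.2, 0.4]
finger_gap: 73.2
finger_force: 0.0
```

Emit:
step_arm(
  increments=[
    [[0,0,0,0,0,0,1],[0,0,0,0,0,0,1],[0,0,0,0,0,0,1],[0,0,0,0,0,0,1],[0,0,0,0,0,0,1]],
  ],
)

```text
clock: 15.05
eef_pos: [504.1, -316.4, 224.2]
eef_rot: [3.141, 0.0, 1.423]
wrist_force: [0.7, 0.3, -0.9]
finger_gap: 33.6
finger_force: 0.0
```

Emit:
step_arm(
  increments=[
    [[0,0,0,0,0,0,1],[0,0,0,0,0,0,1],[0,0,0,0,0,0,1],[0,0,0,0,0,0,1],[0,0,0,0,0,0,1]],
  ],
)

```text
clock: 15.55
eef_pos: [504.1, -316.4, 223.9]
eef_rot: [-3.142, -0.0, 1.423]
wrist_force: [-1.0, 0.0, 1.0]
finger_gap: 13.6
finger_force: 19.9
```

Emit:
step_arm(
  increments=[
    [[0,0,0,0,0,-1,1],[0,0,0,0,0,-1,1],[0,0,0,0,0,-1,1],[0,0,0,0,0,-1,1],[0,0,0,0,0,0,1]],
  ],
)

```text
clock: 16.05
eef_pos: [504.2, -316.4, 389.7]
eef_rot: [3.134, 0.004, 1.423]
wrist_force: [-0.3, -1.0, -1.5]
finger_gap: 14.2
finger_force: 19.9
```

Emit:
step_arm(
  increments=[
    [[0,0,0,0.96,-0.15,0,1],[0,0,0,0.96,-0.15,0,1],[0,0,0,0.96,-0.15,0,1],[0,0,0,0.96,-0.15,0,1],[0,0,0,0.96,-0.15,0,1]],
  ],
)

```text
clock: 16.55
eef_pos: [502.3, -120.6, 383.1]
eef_rot: [-3.141, -0.0, 1.423]
wrist_force: [1.0, 0.2, -0.1]
finger_gap: 13.7
finger_force: 19.9
```

Emit:
step_arm(
  increments=[
    [[0,0,0,0.96,-0.15,0,1],[0,0,0,0.96,-0.15,0,1],[0,0,0,0.96,-0.15,0,1],[0,0,0,0.96,-0.15,0,1],[0,0,0,0.96,-0.15,0,1]],
  ],
)

```text
clock: 17.05
eef_pos: [500.9, 73.8, 383.2]
eef_rot: [-3.141, 0.0, 1.423]
wrist_force: [0.6, 0.1, -1.0]
finger_gap: 13.9
finger_force: 19.9
```

Emit:
step_arm(
  increments=[
    [[0,0,0,0.96,-0.15,0,1],[0,0,0,0.96,-0.15,0,1],[0,0,0,0.96,-0.15,0,1],[0,0,0,0.95,-0.15,0,1],[0,0,0,0,0,0,1]],
  ],
)

```text
clock: 17.55
eef_pos: [499.5, 230.7, 382.8]
eef_rot: [-3.14, 0.0, 1.427]
wrist_force: [-0.5, -0.2, 0.1]
finger_gap: 13.8
finger_force: 19.9
```

```bash
python3 plan.py 498.7 227 238 1.423
```

```text
clock 17.55 pos [499.5 230.7 382.8] rot [-3.14   0.     1.427] shift before turn [-9.400e-02 -2.000e-03  3.621e+00] turn [-0.002  0.     0.005] shift after turn [-0.094 -0.006  3.621] j6 0.51 F [-0.5 -0.2  0.1] M [ 0.01 -0.12  0.02] gap 13.8
```

Emit:
step_arm(
  increments=[
    [[0,0,0,-0.08,0,1,1],[0,0,0,0,0,1,1],[0,0,0,0,0,1,1],[0,0,0,0,0,0.55,1],[0,0,0,0,0,0,1]],
  ],
)

```text
clock: 18.05
eef_pos: [499.0, 223.3, 238.9]
eef_rot: [-3.137, 0.003, 1.423]
wrist_force: [-0.6, -0.2, 0.1]
finger_gap: 13.6
finger_force: 20.0
```

Emit:
step_arm(
  increments=[
    [[0,0,0,0,0,0.05,1],[0,0,0,0,0,0,1],[0,0,0,0,0,0,1]],
  ],
)

```text
clock: 18.35
eef_pos: [499.8, 224.1, 241.1]
eef_rot: [3.14, -0.001, 1.423]
wrist_force: [0.1, -0.2, -1.1]
finger_gap: 13.9
finger_force: 20.0
```

```bash
python3 plan.py 498.7 227 236 1.423
```

```text
clock 18.35 pos [499.8 224.1 241.1] rot [ 3.140e+00 -1.000e-03  1.423e+00] shift before turn [ 0.067 -0.038  0.128] turn [ 0.002 -0.001 -0.   ] shift after turn [ 0.067 -0.038  0.128] j6 0.5 F [ 0.1 -0.2 -1.1] M [-0.09 -0.12 -0.03] gap 13.9
```

Emit:
step_arm(
  increments=[
    [[0,0,0,0.03,0,0.07,1],[0,0,0,0,0,0.04,1],[0,0,0,0,0,0,1],[0,0,0,0,0,0,1]],
  ],
)

```text
clock: 18.75
eef_pos: [499.9, 225.4, 235.8]
eef_rot: [3.141, -0.0, 1.423]
wrist_force: [0.7, 1.5, 1.9]
finger_gap: 13.7
finger_force: 20.0
```

```bash
python3 plan.py 498.7 227 236 1.423
```

```text
clock 18.75 pos [499.9 225.4 235.8] rot [ 3.141 -0.     1.423] shift before turn [ 0.035 -0.035 -0.004] turn [ 0.001 -0.001  0.   ] shift after turn [ 0.035 -0.035 -0.004] j6 0.5 F [0.7 1.5 1.9] M [ 0.14 -0.24  0.05] gap 13.7
```

Touchdown. Releasing and rising.

Emit:
step_arm(
  increments=[
    [[0,0,0,0,0,0,-1],[0,0,0,0,0,0,-1],[0,0,0,0,0,0,-1],[0,0,0,0,0,0,-1],[0,0,0,0,0,0,-1]],
  ],
)

```text
clock: 19.25
eef_pos: [499.8, 225.3, 235.5]
eef_rot: [-3.142, 0.0, 1.423]
wrist_force: [-0.2, 0.6, 0.1]
finger_gap: 50.7
finger_force: 0.0
```

Emit:
step_arm(
  increments=[
    [[0,0,0,0,0,-0.5,-1],[0,0,0,0,0,-1,-1],[0,0,0,0,0,-1,-1],[0,0,0,0,0,-1,-1],[0,0,0,-1,0,0,-1]],
  ],
)

```text
clock: 19.75
eef_pos: [494.2, 187.6, 380.7]
eef_rot: [3.134, -0.004, 1.426]
wrist_force: [1.1, -0.6, -0.9]
finger_gap: 90.6
finger_force: 0.0
```

Emit:
step_arm(
  increments=[
    [[0,0,0,0,0,0,-1],[0,0,0,0,0,0,-1]],
  ],
)

```text
clock: 19.95
eef_pos: [493.9, 185.4, 375.7]
eef_rot: [3.141, -0.0, 1.422]
wrist_force: [-0.1, -0.2, -0.7]
finger_gap: 94.0
finger_force: 0.0
```

Run:
```python
from meas import *
c=optics.camera("wrist"); cv2.imwrite("pics/w5.png",c["frame"][:,:,::-1]); caps(c)
c=optics.camera("top");cv2.imwrite("pics/t5.png",c["frame"][:,:,::-1]);caps(c)
```

```text
cap 3391 [321. 146.] flat z 34.3 ctr [499.8 225. ] r 34.0 | bar 575 [500.1 225.1] [39.1 12.7] z 59.4 ang 1.424
```

View pics/w5.png

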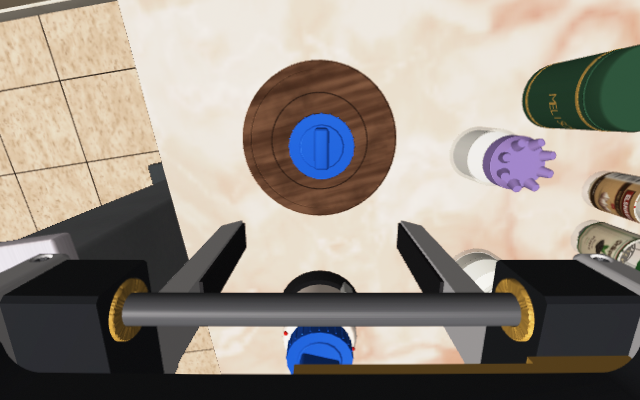

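The second cap stands flat and central on the trivet at (321,146). The home cap is still on the jar at (320,350), and nothing else has been disturbed.

```bash
python3 -c "
from cell import workorder
print(workorder.sign_off())"
```

```text
the job is handed in; nothing more can be done
None
```

The job is handed in after about 20 s of robot time: the nearer cap turned all the way with no stop and sits home on the jar, the other stands upright on the trivet about 3 mm from its centre, and no bystander was touched; the sign-off returned no verdict.

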